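Open the scent pot and hold the cedar ball dish ready at it

ROBOT

A 6-joint arm with a two-finger parallel gripper is mounted at the origin on the work surface. World frame = base frame: x ahead of the robot, y to its left, z up, the work surface at z = 0. Lengths are in m, angles in degrees, forces in N, time in s.
With the tool pointing down it reaches from about 0.325 to 0.85 m from the base axis. Payload 4.4 kg.
Tool frame: the origin (TCP) lies midway between the tips of the shut fingers; the grasp point (between the pads) lies 19 mm behind it (ctrl.grip_point_offset is the z of the grasp point in the tool frame, in m); z points along the fingers, y is the direction in which the jaws open and shut (so a half turn about z gives the same grasp; the last joint's range is limited). The gripper opens to 94 mm and grips with 3 to 60 N. Pads are 16 mm wide; open, the fingers measure 119 mm over their backs; the gripper's body (75 mm by 177 mm) begins 78 mm behind the grasp point.
Start: joints at [55.949, 11.837, 88.321, -0, 79.842, -8.623], TCP at [0.247, 0.519, 0.205] pointing down, gripper open.
Joint ranges: [-156.59, 156.59], [-49.26, 127.26], [12.9, 141.05], [-63.56, 243.56], [4.71, 150.69], [-161.64, 161.64]. Speed limits (degrees/s): [159.86, 159.86, 180, 180, 180, 180].

INTERFACE

Orientations are given as [roll, pitch, yaw] about the fixed x, y, z axes, in that order (R = Rz(yaw) Ry(pitch) Rx(roll)).
In Python, from workcell import ctrl gives the robot as it stands.
- The arm moves only by the tool send_rows, never from a script. Its argument "rows" is a list of rows, each an object of numbers: "x", "y", "z": the shift along the world's x, y, z as a fraction of full scale; "ax", "ay", "az": the turn, a rotation vector about the world's x, y, z as a fraction of full scale; "jaw": the opening, from -1 (shut) to 1 (fully open). In form: [{"x": .., "y": .., "z": .., "ax": .., "ay": .., "az": .., "jaw": ..}, ...]. A call has 1 to 20 rows; each row shifts and turns the commanded pose from where the row before left it; what a row does not reach is not made up. Full scale, the value 1, is 0.5 m for a shift and 30 degrees for a turn. A row lasts 1/8 s, in which the tool goes at most 62.5 mm and 10.7 degrees, less where a joint would pass 70% of its speed; a pose out of reach is approached as far as the arm can. A call with a number of a shift or a turn outside -1 to 1 is refused whole. A call with a gripper value outside its range is refused whole. The fingers move at their own pace and stop on an object; the grip force is fixed at half the most. Time passes only in rows, so rows that do not move let the fingers close. It gives the time, the measured TCP pose, the force and the opening at its end, in the units of the state.
- ctrl.get_state(): the state, without advancing time (a new reading comes with each control period).
- ctrl.snapshot(name): name is "scene" or "top" or "wrist"; returns a dict with "image" (420x560x3 uint8, blue, green, red), "fovy" (degrees; the focal length in pixels is half the picture's height over the tangent of half this angle, whatever the lens; pixels are square), "cx", "cy" (the principal point, pixels), "dist_coeffs" ([k1, k2, p1, p2, k3] as OpenCV has them; the pictures are not rectified), "T" (4x4, takes a point from camera to world coordinates). Camera axes: x right, y down, z forward; pixel columns grow to the right and rows downward; lengths in m; the calibration is good to about 2 mm. A picture is of the moment at which its call begins. There is no depth.
- ctrl.hand_in(): hands the job in, once; it reports no verdict.
The state is a dict: "t": time; "joints": joint angles; "qvel": joint speeds; "effort": joint torques, N m; "position": TCP position; "orientation": TCP orientation; "wrist_force": force on the tool from outside, world axes, zero at the start; "torque": the same for the moment, N m; "grip_width": opening from 0.0 (shut) to 1.0 (fully open).
Only numpy, scipy, OpenCV 4.12 (cv2) and the standard library are available. Lean on these libraries where they do the work, as an engineer would, in place of code of your own. Each camera call takes 0.05 s, during which the arm holds its last target. There are 200 camera calls.

TASK

Turn the lid of the white scent pot until its wedge-shaped opening faces the lug on the pot's side. Then pick up the wooden dish by its carrying bar and, keeping it level and its loose ball in the middle, turn it about a quarter turn so that its spout comes in straight over the lug, with the spout's tip over the middle of the opening and about an inch above the lid, touching nothing of the pot. Finish while still holding the dish still there, ready for me to tip the ball in; leave the other things on the table where they are.

Things in the scene. Friction and masses are not known exactly. Their poses are not given: they have to be found in the camera images.
- pot: White ceramic pot fixed to the table, left or right of the dish; 120 mm across at the rim, 96 at the foot, 60 mm high, 68 with its wooden lid. Origin: centre of its underside, on the table; z up. A ceramic lug 14 mm wide sticks out 22 mm beyond the rim on its -x side, 42 to 58 mm up. The lug (-x) points roughly towards the robot (-x of the world, within 12 degrees).
- lid (a joint): Turning wooden lid of the pot, a disc 120 mm across, 8 mm thick, with a wedge opening of about 75 degrees cut from rim to near its centre. Value in rad, 0 when the opening faces the lug, positive counter-clockwise from above (opening in the direction of pot -x turned by the value); starts 0.7 to 1.35. Turns +-1.6 about the pot's axis with friction 0.05 N m and stays where left.
- lid_grip (a point): Middle of the upright grip bar on the lid, on the pot's axis, 92 mm above the table. Bar 12 mm thick, 60 mm long, 34 mm high (68 to 102 mm above the table). Axes: x the thin way of the bar (fingers close along x), pointing away from the opening; y along the bar; z up.
- notch (a point): Middle of the lid's wedge opening, 40 mm from the pot's axis, level with the lid's top; turns with the lid.
- mouth (a point): Fixed point of the pot where the middle of the opening belongs: 40 mm from the pot's axis towards the lug (-x of the pot), level with the lid's top, 68 mm above the table.
- dish: Loose twelve-sided wooden dish, 170 to 340 g, 141 mm across, on a 70 mm foot; one spout, and a carrying bar on two posts (14 x 8 mm, at y = +-73 mm). Origin: centre of its underside; z up; x along the spout; y along the bar. Floor: shallow cone rising 9 degrees from the middle (13 mm up); rim 38 mm up. At the start the spout points to the robot's left (+y, within 12 degrees).
- dish_grip (a point): Middle of the dish's carrying bar, 122 mm above the dish's underside, straight over its middle. Bar 14 mm thick (along x, the way the fingers close), 139 mm long (along y), 28 mm high (108 to 136 mm above the underside). Axes as the dish.
- dish_middle (a point): Point 28 mm above the underside on the dish's axis, where the ball's centre lies when it rests in the middle. Axes as the dish.
- spout_tip (a point): End of the spout's floor, 99 mm from the dish's axis along x, 28.5 mm above the dish's underside. The spout is 35 mm wide inside, 43 outside, its underside at the tip is 5 mm lower and its walls reach 39.5 mm above the dish's underside.
- ball_center (a point): Centre of the loose cedar ball, 30 mm across, 12 g, at rest in the middle of the dish. It rolls freely back to the middle if the dish is moved smoothly.
- ball: The same loose ball; its origin turns with it as it rolls, so use its centre point instead.
- tin: Bystander: round steel shoe-polish tin, 68 mm across, 32 mm high. Origin under its centre. Leave alone.
- key: Bystander: flat steel door key with a dark fob, 110 mm long along its y, 4 to 6 mm thick. Origin on its underside near the middle. Leave alone.
- shoe_brush: Bystander: wooden shoe brush, 160 x 50 x 40 mm, long along its x. Origin under its centre. Leave alone.
- plant: Bystander: terracotta pot 86 mm across, 78 mm high, with leaves to about 190 mm. Origin under its centre. Leave alone.
Mind the look-alikes: they are no part of the job. What is shaped like the dish but blue or red is not meant.

How it is judged (in metres and radians):
On the way, in this order (a step that is already met when the one before it is completed fails the run):
1. the lid's opening faces the lug while the dish still stands on the table (value of joint lid between -0.13 and 0.13 rad and height (world z) of dish below 0.01 m), for 0.3 s.
2. the dish is lifted off the table in the fingers with the ball in its middle (height (world z) of dish above 0.03 m and contact force between dish and the fingers above 1 N and x of ball_center in the frame of dish_middle between -0.025 and 0.025 m and y of ball_center in the frame of dish_middle between -0.025 and 0.025 m), for 0.2 s.
At the end, for the whole second after the job is handed in: Lid within 0.13 rad of the lug; dish in the fingers, still, off the pot, level to 5 deg; ball within 12 mm of its middle; spout tip within 22 mm sideways of the opening's middle, 4 to 62 mm above the lid; spout within 12 deg of the line lug to pot axis, dish on the lug's side (value of joint lid between -0.13 and 0.13 rad and contact force between dish and the fingers above 1 N and contact force between dish and pot below 0.3 N and angle between dish's own z axis and vertical below 0.09 rad and x of ball_center in the frame of dish_middle between -0.012 and 0.012 m and y of ball_center in the frame of dish_middle between -0.012 and 0.012 m and z of ball_center in the frame of dish_middle between -0.008 and 0.012 m and horizontal distance between spout_tip and mouth below 0.022 m and z of spout_tip in the frame of pot between 0.072 and 0.13 m and angle between the x axis of dish and the x axis of pot, either way round below 0.21 rad and x of dish in the frame of pot below -0.09 m and linear speed of dish below 0.03 m/s and linear speed of ball below 0.05 m/s); the arm keeps its last pose, push and grip.
It fails at once if the ball rolled more than 30 mm from the dish's middle (x of ball_center in the frame of dish_middle above 0.03 m or x of ball_center in the frame of dish_middle below -0.03 m or y of ball_center in the frame of dish_middle above 0.03 m or y of ball_center in the frame of dish_middle below -0.03 m).
It fails at once if the dish was tilted more than 15 degrees (angle between dish's own z axis and vertical above 0.26 rad).
It fails at once if a bystander was disturbed (distance of any of tin, key, shoe_brush, plant from where it was at the start of the episode above 0.03 m).
It also fails if it takes over 72 s, if anything falls off the work surface, if the arm or the gripper's body presses on something with over 40 N, if the wrist force passes 120 N, or if a joint passes its speed limit or range.

## Working session

There is one attempt and no reset: what is moved stays moved. The work goes in short steps, Python scripts to look and compute and a tool call to move; the robot and the scene stay as the last step left them, time stands still between calls to the robot, and variables do not carry over. Pictures are saved under pics/ and viewed, about 8 in all and at most 12, crops included, and the job is handed in when it is done.

Besides the shell and the picture viewer there is one more tool, called as name(argument=value, ...) on one line, values as JSON. send_rows: Moves the arm, as the interface text tells. Shift numbers are shares of 0.5 m and turn numbers shares of 30 degrees, none past 1 either way. Its arguments: {"type":"object","properties":{"rows":{"type":"array","items":{"type":"object","properties":{"x":{"type":"number","minimum":-1,"maximum":1},"y":{"type":"number","minimum":-1,"maximum":1},"z":{"type":"number","minimum":-1,"maximum":1},"ax":{"type":"number","minimum":-1,"maximum":1},"ay":{"type":"number","minimum":-1,"maximum":1},"az":{"type":"number","minimum":-1,"maximum":1},"jaw":{"type":"number"}}}}},"required":["rows"]}

```bash
mkdir -p pics; ls; cat > h.py <<'E'
import numpy as np,cv2,pickle
from workcell import ctrl
def snap(n,f):
    s=ctrl.snapshot(n); cv2.imwrite(f'pics/{f}.png',s['image']); pickle.dump(s,open(f'pics/{f}.pkl','wb')); return s
def load(f): return pickle.load(open(f'pics/{f}.pkl','rb'))
def K(s):
    f=s['image'].shape[0]/2/np.tan(np.radians(s['fovy'])/2)
    return np.array([[f,0,s['cx']],[0,f,s['cy']],[0,0,1.]])
def ray(s,p):
    u=cv2.undistortPoints(np.array([[p]],float),K(s),np.array(s['dist_coeffs'],float)).ravel()
    T=np.array(s['T']); d=T[:3,:3]@np.array([u[0],u[1],1]); return T[:3,3],d/np.linalg.norm(d)
def at(s,p,z):
    o,d=ray(s,p); return o+d*(z-o[2])/d[2]
def tri(*sp):
    A=0;b=0;R=[ray(s,p) for s,p in sp]
    for o,d in R:
        M=np.eye(3)-np.outer(d,d);A=A+M;b=b+M@o
    x=np.linalg.solve(A,b); return x,[np.linalg.norm(np.cross(x-o,d)) for o,d in R]
def proj(s,X):
    T=np.linalg.inv(np.array(s['T'])); r=cv2.Rodrigues(T[:3,:3])[0]
    return cv2.projectPoints(np.array(X,float).reshape(-1,3),r,T[:3,3],K(s),np.array(s['dist_coeffs'],float))[0].reshape(-1,2)
def crop(f,x0,y0,x1,y1,k,out):
    cv2.imwrite(f'pics/{out}.png',cv2.resize(load(f)['image'][y0:y1,x0:x1],None,fx=k,fy=k,interpolation=cv2.INTER_CUBIC))
E
python3 - <<'E'
from h import *
a=snap('scene','scene0');b=snap('top','top0')
for s in(a,b):print(np.round(s['T'],3).tolist(),s['fovy'])
print(ctrl.get_state())
im=np.hstack([cv2.resize(x['image'],(400,300)) for x in(a,b)])
E
```

```text
pics
[[0.629, 0.628, -0.459, 1.204], [0.778, -0.498, 0.384, -0.427], [0.012, -0.599, -0.801, 1.183], [0.0, 0.0, 0.0, 1.0]] 50.145884312467615
[[-0.028, -0.99, 0.141, 0.436], [-1.0, 0.026, -0.017, 0.069], [0.013, -0.141, -0.99, 1.184], [0.0, 0.0, 0.0, 1.0]] 54.68169958522219
{'t': 0.1, 'joints': array([ 5.59474581e+01,  1.18809395e+01,  8.83962996e+01,  1.02004462e-03,
        7.98403932e+01, -8.62433079e+00]), 'qvel': array([ 0.07075213, -0.17864541, -0.27780435, -0.16476857,  0.08087325,
       -0.00065437]), 'effort': array([ 4.62166736e-04, -3.71867967e+01, -2.82290679e+01,  7.01816892e-02,
        3.12312541e-02, -5.44455429e-05]), 'position': array([0.24650007, 0.51868168, 0.20439393]), 'orientation': array([-1.79883848e+02, -1.86318940e-02,  1.54571589e+02]), 'wrist_force': array([ 0.4318475 , -0.16578908,  1.39027625]), 'torque': array([0.01262289, 0.02900073, 0.0224177 ]), 'grip_width': 0.9999890055723296}
```

View pics/scene0.png

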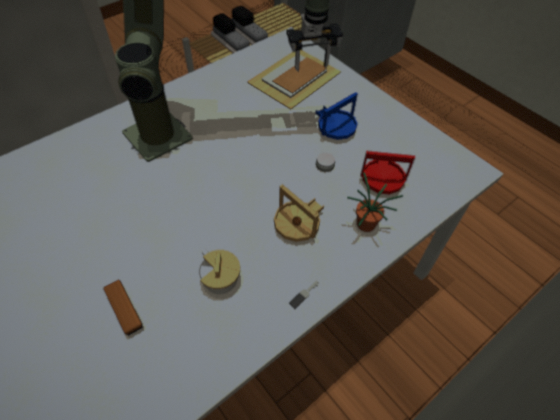

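View pics/top0.png

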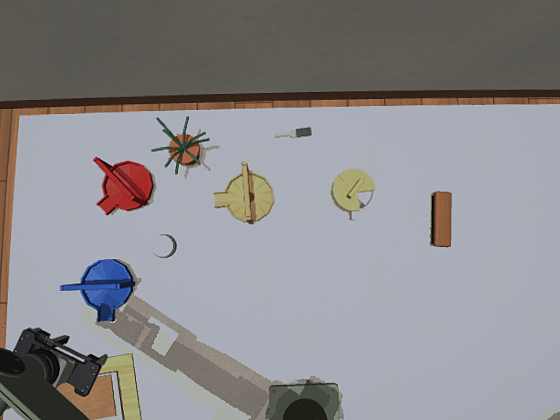

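The top view shows three dish-shaped things: wooden at (248,195), blue at (107,285) and red at (127,185). The wooden one with the ball, spout to +y (left in the picture), fits. The pot is at (352,190) with its lug at (351,217). I'll confirm in enlarged crops.

```bash
python3 - <<'E'
from h import *
a,b=load('scene0')['image'],load('top0')['image']
c=lambda i,x,y:cv2.resize(i[y:y+75,x:x+100],(400,300),interpolation=cv2.INTER_CUBIC)
cv2.imwrite('pics/comp.png',np.vstack([np.hstack([c(b,200,155),c(b,305,155)]),np.hstack([c(a,250,175),c(a,170,230)])]))
E
```

```text
(no output)
```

View pics/comp.png

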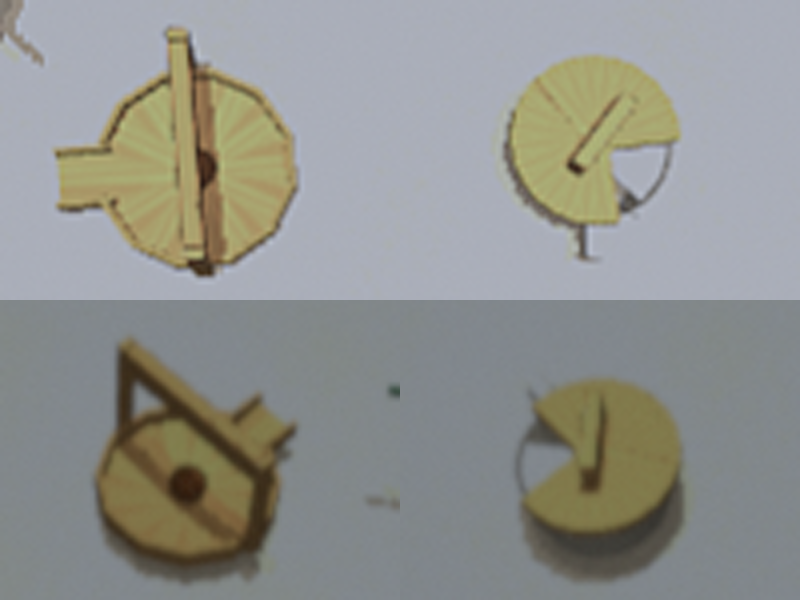

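The crops confirm the wooden dish with the ball in it: bar-top ends at crop (178,33)/(194,252) in top and (125,342)/(264,468) in scene. The lid's centre is at crop (596,140), its grip bar runs (628,100) to (578,162), and the lug tip is at (587,258).

```bash
python3 - <<'E'
from h import *
a,b=load('scene0'),load('top0')
def P(panel,u,v):
    x,y,du,dv={'td':(200,155,0,0),'tp':(305,155,400,0),'sd':(250,175,0,300),'sp':(170,230,400,300)}[panel]
    return (x+(u-du+.5)/4-.5,y+(v-dv+.5)/4-.5)
r=lambda v:np.round(v,4)
for n,p,q in [('bar far',('td',178,33),('sd',264,468)),('bar near',('td',194,252),('sd',125,342))]:
    # identify ends both ways
    print(n,*map(r,tri((b,P(*p)),(a,P(*q)))),*map(r,tri((b,P(*p)),(a,P(*({'bar far':('sd',125,342),'bar near':('sd',264,468)}[n]))))))
print('ball',*map(r,tri((b,P('td',208,168)),(a,P('sd',186,486)))))
print('lid c',*map(r,tri((b,P('tp',596,140)),(a,P('sp',600,455)))), r(at(b,P('tp',596,140),.068)))
print('lidbar',r(at(b,P('tp',628,100),.102)),r(at(b,P('tp',578,162),.102)))
print('lidbar tri',*map(r,tri((b,P('tp',603,131)),(a,P('sp',592,428)))))
print('lug',r(at(b,P('tp',587,258),.058)))
print('spout',r(at(b,P('td',57,150),.0395)),r(at(b,P('td',60,210),.0395)))
print('dish rim mid',r(at(b,P('td',200,168),.038)))
E
```

```text
bar far [0.6989 0.1453 0.127 ] [0.0011 0.0011] [0.6454 0.1022 0.2666] [0.0383 0.0383]
bar near [0.5509 0.1364 0.1357] [0.0011 0.0011] [ 0.5995  0.1851 -0.0229] [0.048 0.048]
ball [0.6252 0.1354 0.0291] [0.0026 0.0026]
lid c [ 0.6317 -0.1541  0.0632] [0.0017 0.0017] [ 0.63   -0.1546  0.068 ]
lidbar [ 0.6512 -0.1713  0.102 ] [ 0.6093 -0.1348  0.102 ]
lidbar tri [ 0.6305 -0.1537  0.0993] [0.0002 0.0002]
lug [ 0.5482 -0.1459  0.058 ]
spout [0.6378 0.2402 0.0395] [0.5945 0.2383 0.0395]
dish rim mid [0.6224 0.1384 0.038 ]
```

Results from the two views:
- Pot axis (0.6305, -0.154). The lug direction is about 174.4° with a length of 83 mm (expected 82).
- Lid value about +54° (0.95 rad).
- Dish about (0.625, 0.139), yaw about 93.5–95°. The bar top triangulates to 0.127–0.136 m high (expected 0.136).

All of these agree with the given sizes. Next I move over the pot with the jaws along the lid bar's thin way (yaw 139).

send_rows(rows=[{"x": 0.055,"y": -0.096,"z": 0.009,"az": -0.037,"jaw": 1},{"x": 0.055,"y": -0.096,"z": 0.009,"az": -0.037,"jaw": 1},{"x": 0.055,"y": -0.096,"z": 0.009,"az": -0.037,"jaw": 1},{"x": 0.055,"y": -0.096,"z": 0.009,"az": -0.037,"jaw": 1},{"x": 0.055,"y": -0.096,"z": 0.009,"az": -0.037,"jaw": 1},{"x": 0.055,"y": -0.096,"z": 0.009,"az": -0.037,"jaw": 1},{"x": 0.055,"y": -0.096,"z": 0.009,"az": -0.037,"jaw": 1},{"x": 0.055,"y": -0.096,"z": 0.009,"az": -0.037,"jaw": 1},{"x": 0.055,"y": -0.096,"z": 0.009,"az": -0.037,"jaw": 1},{"x": 0.055,"y": -0.096,"z": 0.009,"az": -0.037,"jaw": 1},{"x": 0.055,"y": -0.096,"z": 0.009,"az": -0.037,"jaw": 1},{"x": 0.055,"y": -0.096,"z": 0.009,"az": -0.037,"jaw": 1},{"x": 0.055,"y": -0.096,"z": 0.009,"az": -0.037,"jaw": 1},{"x": 0.055,"y": -0.096,"z": 0.009,"az": -0.037,"jaw": 1},{"jaw": 1},{"jaw": 1}])

```text
validation failed for argument at $.ro...
```

```bash
python3 - <<'E'
from h import *
s=snap('wrist','w1'); st=ctrl.get_state(); print(st['t'],st['position'],st['orientation'],np.round(s['T'],3).tolist(),s['fovy'])
for X in [[.6305,-.154,.068],[.548,-.146,.058],[.651,-.1713,.102],[.609,-.135,.102]]: print(proj(s,X))
E
```

```text
0.15 [0.24655507 0.51878041 0.20457505] [-1.79903126e+02 -1.45834249e-02  1.54571378e+02] [[0.429, 0.879, 0.205, 0.187], [0.903, -0.417, -0.1, 0.546], [-0.002, 0.228, -0.974, 0.384], [0.0, 0.0, 0.0, 1.0]] 61.13312239545258
[[-12.09949998 621.297504  ]]
[[-39.85409409 578.66892061]]
[[-26.29679958 657.23220989]]
[[-28.35003105 637.84061861]]
```

View pics/w1.png

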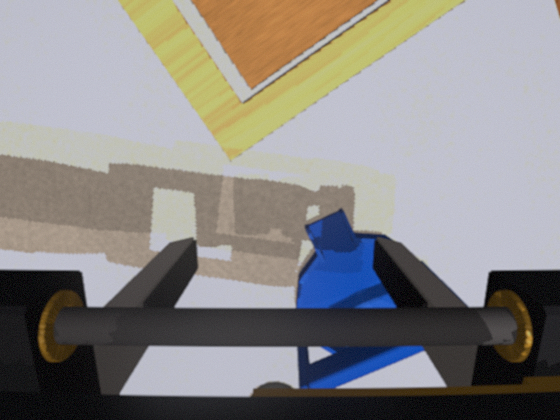

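The wrist picture shows only the blue look-alike, because the move call was refused and the arm never left its start. The row format may need every field, so I'll try a single row.

send_rows(rows=[{"x": 0.055,"y": -0.096,"z": 0.009,"ax": 0,"ay": 0,"az": -0.037,"jaw": 1}])

```text
t: 0.28
position: [0.2732, 0.4722, 0.209]
orientation: [-180.0, -0.0, 153.7]
wrist_force: [0.9, 1.0, -0.1]
grip_width: 0.998
```

send_rows(rows=[{"x": 0.055,"y": -0.096,"z": 0.009,"ax": 0,"ay": 0,"az": -0.037,"jaw": 1},{"x": 0.055,"y": -0.096,"z": 0.009,"ax": 0,"ay": 0,"az": -0.037,"jaw": 1},{"x": 0.055,"y": -0.096,"z": 0.009,"ax": 0,"ay": 0,"az": -0.037,"jaw": 1},{"x": 0.055,"y": -0.096,"z": 0.009,"ax": 0,"ay": 0,"az": -0.037,"jaw": 1},{"x": 0.055,"y": -0.096,"z": 0.009,"ax": 0,"ay": 0,"az": -0.037,"jaw": 1},{"x": 0.055,"y": -0.096,"z": 0.009,"ax": 0,"ay": 0,"az": -0.037,"jaw": 1},{"x": 0.055,"y": -0.096,"z": 0.009,"ax": 0,"ay": 0,"az": -0.037,"jaw": 1},{"x": 0.055,"y": -0.096,"z": 0.009,"ax": 0,"ay": 0,"az": -0.037,"jaw": 1},{"x": 0.055,"y": -0.096,"z": 0.009,"ax": 0,"ay": 0,"az": -0.037,"jaw": 1},{"x": 0.055,"y": -0.096,"z": 0.009,"ax": 0,"ay": 0,"az": -0.037,"jaw": 1},{"x": 0.055,"y": -0.096,"z": 0.009,"ax": 0,"ay": 0,"az": -0.037,"jaw": 1},{"x": 0.055,"y": -0.096,"z": 0.009,"ax": 0,"ay": 0,"az": -0.037,"jaw": 1},{"x": 0.055,"y": -0.096,"z": 0.009,"ax": 0,"ay": 0,"az": -0.037,"jaw": 1},{"x": 0,"y": 0,"z": 0,"ax": 0,"ay": 0,"az": 0,"jaw": 1},{"x": 0,"y": 0,"z": 0,"ax": 0,"ay": 0,"az": 0,"jaw": 1}])

```text
t: 2.15
position: [0.6313, -0.1522, 0.2676]
orientation: [-180.0, -0.1, 139.0]
wrist_force: [-0.2, -0.5, 0.3]
grip_width: 0.999
```

```bash
python3 - <<'E'
from h import *
s=snap('wrist','w2'); st=ctrl.get_state(); print(st['t'],st['position'],st['orientation'],np.round(s['T'],3).tolist())
for X in [[.6305,-.154,.068],[.548,-.146,.058],[.651,-.1713,.102],[.609,-.135,.102]]: print(proj(s,X))
E
```

```text
2.2 [ 0.63124951 -0.15151206  0.2679317 ] [-1.79994450e+02 -9.33294368e-02  1.39085548e+02] [[0.656, 0.735, 0.171, 0.581], [0.755, -0.639, -0.149, -0.11], [0.0, 0.227, -0.974, 0.448], [0.0, 0.0, 0.0, 1.0]]
[[284.03276204 190.30133515]]
[[239.08450761 126.42243767]]
[[284.34338006 222.40705883]]
[[284.19296762 167.1280696 ]]
```

View pics/w2.png

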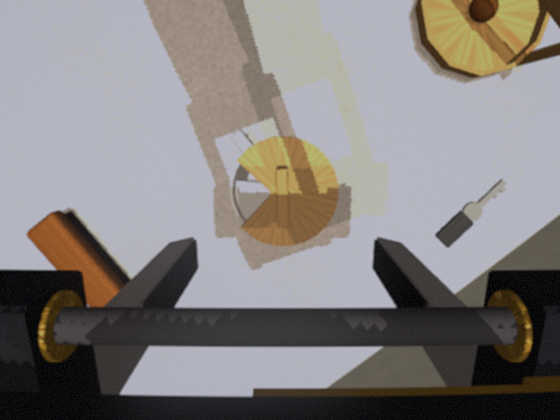

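The wrist view shows the lid centred at about (286,191), the bar upright at x≈282 (jaws square to it), the opening to the left and the lug tip near (233,131). All this fits the prediction. I descend and grip.

send_rows(rows=[{"x": 0,"y": 0,"z": -0.04,"ax": 0,"ay": 0,"az": 0,"jaw": 1},{"x": 0,"y": 0,"z": -0.04,"ax": 0,"ay": 0,"az": 0,"jaw": 1},{"x": 0,"y": 0,"z": -0.04,"ax": 0,"ay": 0,"az": 0,"jaw": 1},{"x": 0,"y": 0,"z": -0.04,"ax": 0,"ay": 0,"az": 0,"jaw": 1},{"x": 0,"y": 0,"z": -0.04,"ax": 0,"ay": 0,"az": 0,"jaw": 1},{"x": 0,"y": 0,"z": -0.04,"ax": 0,"ay": 0,"az": 0,"jaw": 1},{"x": 0,"y": 0,"z": -0.04,"ax": 0,"ay": 0,"az": 0,"jaw": 1},{"x": 0,"y": 0,"z": -0.04,"ax": 0,"ay": 0,"az": 0,"jaw": 1},{"x": 0,"y": -0.002,"z": -0.04,"ax": 0,"ay": 0,"az": 0,"jaw": 1},{"x": 0,"y": 0,"z": -0.02,"ax": 0,"ay": 0,"az": 0,"jaw": 1},{"x": 0,"y": 0,"z": 0,"ax": 0,"ay": 0,"az": 0,"jaw": 1}])

```text
t: 3.58
position: [0.6312, -0.1535, 0.0773]
orientation: [-180.0, -0.1, 139.0]
wrist_force: [0.9, -0.5, 0.2]
grip_width: 1.007
```

```bash
python3 - <<'E'
from h import *
st=ctrl.get_state(); print(st['t'],st['position'],st['orientation'],st['wrist_force'])
s=load('w2')
L=at(s,(233,131),.058);C=at(s,(286,191),.068);print(L,C,np.degrees(np.arctan2(*(L-C)[1::-1])),np.linalg.norm((L-C)[:2]))
p=at(s,(282,167),.102);q=at(s,(282,222),.102);print(p,q,(p+q)/2,np.degrees(np.arctan2(*(q-p)[1::-1])))
crop('w2',200,110,360,230,4,'w2c')
E
```

```text
3.575 [ 0.63123247 -0.1534835   0.0772592 ] [-1.79960962e+02 -1.05750296e-01  1.39029053e+02] [ 0.88013523 -0.51541722  0.20375593]
[ 0.5472421  -0.15416374  0.058     ] [ 0.63247398 -0.15289529  0.068     ] -179.14737273896083 0.08524131721896704
[ 0.60751061 -0.13652563  0.102     ] [ 0.64913601 -0.17280097  0.102     ] [ 0.62832331 -0.1546633   0.102     ] -41.071217115704435
```

View pics/w2c.png

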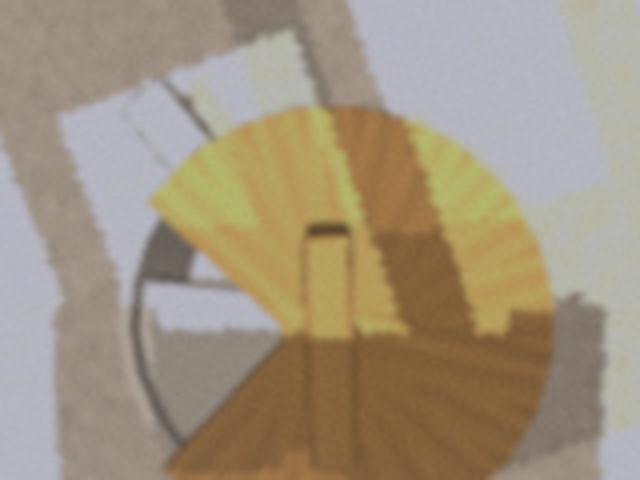

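```bash
python3 - <<'E'
from h import *
s=load('w2'); f=lambda u,v,z=.058:at(s,(200+(u+.5)/4-.5,110+(v+.5)/4-.5),z)[:2]
a,b,c,d=f(124,108),f(165,160),f(155,78),f(212,138)
ang=lambda v:np.degrees(np.arctan2(v[1],v[0]))%360
print(ang(a-b),ang(c-d),np.linalg.norm(a-c),(a+c)/2)
for C in ([.6305,-.154],[.632,-.1535],[.6295,-.154]): print(ang((a+c)/2-C),np.linalg.norm((a+c)/2-C))
print('right edge',f(553,330,.068),f(329,230,.102),f(343,106,.068))
E
```

```text
176.63773071698756 182.33984823929168 0.01163461446168225 [ 0.54975233 -0.15430006]
180.21290838042125 0.08074822688613503
180.55732130769397 0.08225156052796594
180.21557813096197 0.07974823387685157
right edge [ 0.67025813 -0.11123342] [ 0.60752249 -0.13669692] [ 0.58802166 -0.11521617]
```

The enlarged crop shows the lug's end corners at crop (124,108) and (155,78), so the lug direction is about 179.5–180°. The top-view reading of 174° was its dark, shadowed side. The lid value is therefore about +49.5°, and I grip and turn by -49.5°.

send_rows(rows=[{"x": 0,"y": 0,"z": 0,"ax": 0,"ay": 0,"az": 0,"jaw": -1},{"x": 0,"y": 0,"z": 0,"ax": 0,"ay": 0,"az": 0,"jaw": -1},{"x": 0,"y": 0,"z": 0,"ax": 0,"ay": 0,"az": 0,"jaw": -1},{"x": 0,"y": 0,"z": 0,"ax": 0,"ay": 0,"az": 0,"jaw": -1},{"x": 0,"y": 0,"z": 0,"ax": 0,"ay": 0,"az": 0,"jaw": -1},{"x": 0,"y": 0,"z": 0,"ax": 0,"ay": 0,"az": 0,"jaw": -1},{"x": 0,"y": 0,"z": 0,"ax": 0,"ay": 0,"az": 0,"jaw": -1}])

```text
t: 4.45
position: [0.6319, -0.1537, 0.0784]
orientation: [-180.0, -0.0, 139.0]
wrist_force: [-0.0, -0.2, -0.0]
grip_width: 0.291
```

send_rows(rows=[{"x": 0,"y": 0,"z": 0,"ax": 0,"ay": 0,"az": 0,"jaw": -1},{"x": 0,"y": 0,"z": 0,"ax": 0,"ay": 0,"az": 0,"jaw": -1},{"x": 0,"y": 0,"z": 0,"ax": 0,"ay": 0,"az": 0,"jaw": -1},{"x": 0,"y": 0,"z": 0,"ax": 0,"ay": 0,"az": 0,"jaw": -1}])

```text
t: 4.95
position: [0.6306, -0.1549, 0.0784]
orientation: [-179.8, -0.1, 139.0]
wrist_force: [-3.7, -2.8, 1.5]
grip_width: 0.126
```

send_rows(rows=[{"x": 0,"y": 0,"z": 0,"ax": 0,"ay": 0,"az": -0.15,"jaw": -1},{"x": 0,"y": 0,"z": 0,"ax": 0,"ay": 0,"az": -0.15,"jaw": -1},{"x": 0,"y": 0,"z": 0,"ax": 0,"ay": 0,"az": -0.15,"jaw": -1},{"x": 0,"y": 0,"z": 0,"ax": 0,"ay": 0,"az": -0.15,"jaw": -1},{"x": 0,"y": 0,"z": 0,"ax": 0,"ay": 0,"az": -0.15,"jaw": -1},{"x": 0,"y": 0,"z": 0,"ax": 0,"ay": 0,"az": -0.15,"jaw": -1},{"x": 0,"y": 0,"z": 0,"ax": 0,"ay": 0,"az": -0.15,"jaw": -1},{"x": 0,"y": 0,"z": 0,"ax": 0,"ay": 0,"az": -0.15,"jaw": -1},{"x": 0,"y": 0,"z": 0,"ax": 0,"ay": 0,"az": -0.15,"jaw": -1},{"x": 0,"y": 0,"z": 0,"ax": 0,"ay": 0,"az": -0.15,"jaw": -1},{"x": 0,"y": 0,"z": 0,"ax": 0,"ay": 0,"az": -0.15,"jaw": -1},{"x": 0,"y": 0,"z": 0,"ax": 0,"ay": 0,"az": 0,"jaw": -1},{"x": 0,"y": 0,"z": 0,"ax": 0,"ay": 0,"az": 0,"jaw": -1}])

```text
t: 6.58
position: [0.6318, -0.1544, 0.0784]
orientation: [-180.0, 0.1, 89.6]
wrist_force: [-0.5, -3.0, -1.3]
grip_width: 0.126
```

Release, rise, and look again.

send_rows(rows=[{"x": 0,"y": 0,"z": 0,"ax": 0,"ay": 0,"az": 0,"jaw": 1},{"x": 0,"y": 0,"z": 0,"ax": 0,"ay": 0,"az": 0,"jaw": 1},{"x": 0,"y": 0,"z": 0,"ax": 0,"ay": 0,"az": 0,"jaw": 1},{"x": 0,"y": 0,"z": 0,"ax": 0,"ay": 0,"az": 0,"jaw": 1},{"x": 0,"y": 0,"z": 0.05,"ax": 0,"ay": 0,"az": 0,"jaw": 1},{"x": 0,"y": 0,"z": 0.05,"ax": 0,"ay": 0,"az": 0,"jaw": 1},{"x": 0,"y": 0,"z": 0.05,"ax": 0,"ay": 0,"az": 0,"jaw": 1},{"x": 0,"y": 0,"z": 0.05,"ax": 0,"ay": 0,"az": 0,"jaw": 1},{"x": 0,"y": 0,"z": 0.05,"ax": 0,"ay": 0,"az": 0,"jaw": 1},{"x": 0,"y": 0,"z": 0.05,"ax": 0,"ay": 0,"az": 0,"jaw": 1},{"x": 0,"y": 0,"z": 0.05,"ax": 0,"ay": 0,"az": 0,"jaw": 1},{"x": 0,"y": 0,"z": 0.05,"ax": 0,"ay": 0,"az": 0,"jaw": 1},{"x": 0,"y": 0,"z": 0,"ax": 0,"ay": 0,"az": 0,"jaw": 1},{"x": 0,"y": 0,"z": 0,"ax": 0,"ay": 0,"az": 0,"jaw": 1}])

```text
t: 8.32
position: [0.6314, -0.1535, 0.2772]
orientation: [-179.9, -0.0, 89.5]
wrist_force: [-0.4, 0.2, -0.4]
grip_width: 1.001
```

```bash
python3 - <<'E'
from h import *
s=snap('wrist','w3'); st=ctrl.get_state(); print(st['t'],st['position'],st['orientation'])
c=proj(s,[.6305,-.154,.068])[0];print(c); x,y=int(c[0])-90,int(c[1])-90; print(x,y)
crop('w3',max(x,0),max(y,0),x+200,y+150,4,'w3c')
E
```

```text
8.375 [ 0.631135   -0.15337838  0.27660796] [-1.79849082e+02 -5.67041126e-02  8.95370236e+01]
[284.63811237 188.00871984]
194 98
```

View pics/w3c.png

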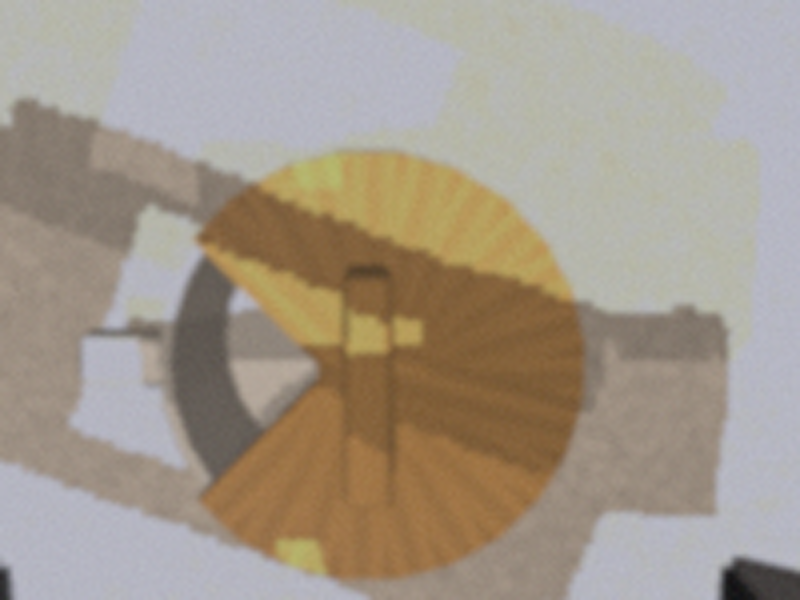

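The crop shows the opening centred on y≈368 (edge ends (200,240) and (202,497), apex (322,370)). The lug runs x≈82–165, y≈334–384. I'll quantify that.

```bash
python3 - <<'E'
from h import *
s=load('w3'); f=lambda u,v,z:at(s,(194+(u+.5)/4-.5,98+(v+.5)/4-.5),z)[:2]
ang=lambda v:np.degrees(np.arctan2(v[1],v[0]))%360
C=np.mean([f(377,150,.068),f(372,579,.068)],0);C2=(f(584,365,.068)+f(172,365,.060))/2;print('c',C,C2)
e1,e2,ap=f(200,240,.068),f(202,497,.068),f(322,370,.068)
print('ends',e1,e2,np.linalg.norm(e1-e2))
C=np.array([C2[0],C[1]])
print('open',ang((e1+e2)/2-C),ang((e1+e2)/2-ap))
l=f(86,359,.058);print('lug',l,ang(l-C),np.linalg.norm(l-C),f(90,334,.058)-f(140,335,.058))
a,b=f(368,270,.102),f(368,505,.102);print('bar',(a+b)/2,ang(a-b),np.linalg.norm(a-b))
E
```

```text
c [ 0.63335284 -0.15687961] [ 0.63379896 -0.15565557]
ends [ 0.5861668  -0.12017853] [ 0.5842881  -0.19245319] 0.07229907241296417
open 179.3350229852417 180.05516875904328
lug [ 0.55140549 -0.15428534] 178.1965602676248 0.08243430337510656 [-0.01418567  0.00041483]
bar [ 0.63154386 -0.15553926] 89.56991721330478 0.060637141030153587
```

The opening is at 179.5° and the lug at about 178.3°, so the lid is about 1° off (limit 7.4°). The pot axis refines to about (0.632, -0.155). Next, over the dish with yaw about 183.5.

send_rows(rows=[{"x": -0.001,"y": 0.045,"z": 0.002,"ax": 0,"ay": 0,"az": 0.24,"jaw": 1},{"x": -0.001,"y": 0.045,"z": 0.002,"ax": 0,"ay": 0,"az": 0.24,"jaw": 1},{"x": -0.001,"y": 0.045,"z": 0.002,"ax": 0,"ay": 0,"az": 0.24,"jaw": 1},{"x": -0.001,"y": 0.045,"z": 0.002,"ax": 0,"ay": 0,"az": 0.24,"jaw": 1},{"x": -0.001,"y": 0.045,"z": 0.002,"ax": 0,"ay": 0,"az": 0.24,"jaw": 1},{"x": -0.001,"y": 0.045,"z": 0.002,"ax": 0,"ay": 0,"az": 0.24,"jaw": 1},{"x": -0.001,"y": 0.045,"z": 0.002,"ax": 0,"ay": 0,"az": 0.24,"jaw": 1},{"x": -0.001,"y": 0.045,"z": 0.002,"ax": 0,"ay": 0,"az": 0.24,"jaw": 1},{"x": -0.001,"y": 0.045,"z": 0.002,"ax": 0,"ay": 0,"az": 0.24,"jaw": 1},{"x": -0.001,"y": 0.045,"z": 0.002,"ax": 0,"ay": 0,"az": 0.24,"jaw": 1},{"x": -0.001,"y": 0.045,"z": 0.002,"ax": 0,"ay": 0,"az": 0.24,"jaw": 1},{"x": -0.001,"y": 0.045,"z": 0.002,"ax": 0,"ay": 0,"az": 0.24,"jaw": 1},{"x": 0,"y": 0.045,"z": 0,"ax": 0,"ay": 0,"az": 0.24,"jaw": 1},{"x": 0,"y": 0,"z": 0,"ax": 0,"ay": 0,"az": 0,"jaw": 1},{"x": 0,"y": 0,"z": 0,"ax": 0,"ay": 0,"az": 0,"jaw": 1}])

```text
t: 10.25
position: [0.6255, 0.1381, 0.2893]
orientation: [-180.0, -0.1, -177.0]
wrist_force: [-1.0, -0.6, -0.9]
grip_width: 0.995
```

```bash
python3 - <<'E'
from h import *
s=snap('wrist','w4'); st=ctrl.get_state(); print(st['t'],st['position'],st['orientation'],st['joints'])
for X in ([.699,.145,.136],[.551,.1364,.136],[.625,.139,.038]): print(proj(s,X)[0])
crop('w4',120,40,440,280,2.5,'w4c')
E
```

```text
10.3 [0.62567152 0.1378737  0.28963484] [-1.79969440e+02 -7.71440356e-02 -1.76991286e+02] [ 4.71011376e+00  1.71649812e+01  7.19033786e+01 -2.82601750e-02
  9.10096574e+01 -8.82990997e+01]
[288.93033018 270.91116922]
[288.49410677 118.41754812]
[286.58343992 182.8038865 ]
```

View pics/w4c.png

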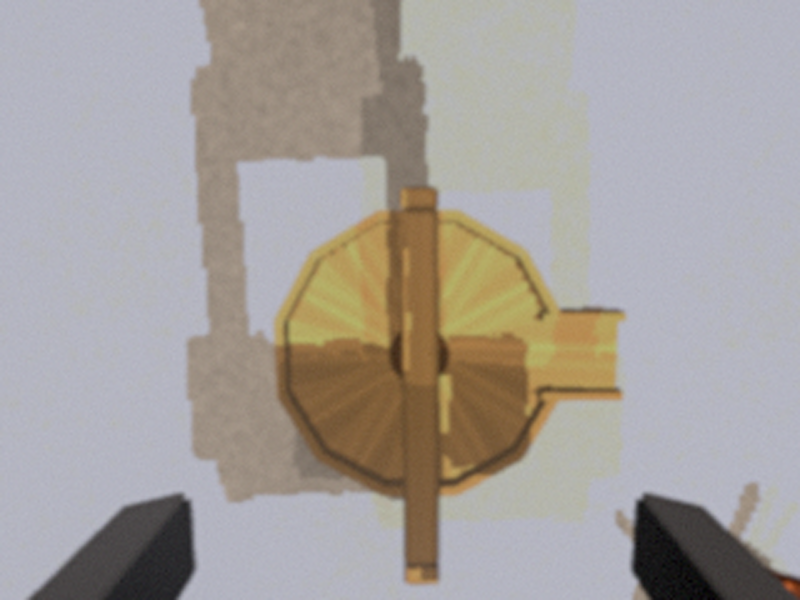

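The enlarged crop confirms the wooden dish: ball dark at (418,357), spout to the right with its tip at about (620,353), and the bar with its posts from (419,188) to (421,582).

```bash
python3 - <<'E'
from h import *
s=load('w4'); f=lambda u,v,z:at(s,(120+(u+.5)/2.5-.5,40+(v+.5)/2.5-.5),z)[:2]
ang=lambda v:np.degrees(np.arctan2(v[1],v[0]))%360
a,b=f(419,188,.136),f(421,582,.136);print('bar',a,b,(a+b)/2,ang(b-a),np.linalg.norm(a-b))
print('ball',f(419,357,.028))
p,q=f(622,312,.0395),f(622,395,.0395);t=(p+q)/2;print('spout',t,np.linalg.norm(p-q),ang(t-(a+b)/2),np.linalg.norm(t-(a+b)/2),ang(p-q),ang(f(622,312,.0395)-f(560,311,.0395)))
print('rim',(f(277,350,.038)),f(418,492,.038))
E
```

```text
bar [0.54795054 0.13514632] [0.70075182 0.14426225] [0.62435118 0.13970428] 3.4141478547540576 0.15307295716153413
ball [0.62608394 0.13999248]
spout [0.61750647 0.23872915] 0.04089663469091468 93.9540593969709 0.0992611376938437 185.9901611974442 92.24573261491419
rim [0.62477327 0.07033677] [0.69348533 0.143097  ]
```

The dish is at (0.625, 0.140), yaw about 93.5°, with a bar length of 153 mm over the posts (expected 154) and the spout at 99 mm. I descend and close.

send_rows(rows=[{"x": 0,"y": 0.004,"z": -0.044,"ax": 0,"ay": 0,"az": 0.02,"jaw": 1},{"x": 0,"y": 0,"z": -0.044,"ax": 0,"ay": 0,"az": 0,"jaw": 1},{"x": 0,"y": 0,"z": -0.044,"ax": 0,"ay": 0,"az": 0,"jaw": 1},{"x": 0,"y": 0,"z": -0.044,"ax": 0,"ay": 0,"az": 0,"jaw": 1},{"x": 0,"y": 0,"z": -0.044,"ax": 0,"ay": 0,"az": 0,"jaw": 0.6},{"x": 0,"y": 0,"z": -0.044,"ax": 0,"ay": 0,"az": 0,"jaw": 0.4},{"x": 0,"y": 0,"z": -0.044,"ax": 0,"ay": 0,"az": 0,"jaw": 0.2},{"x": 0,"y": 0,"z": -0.044,"ax": 0,"ay": 0,"az": 0,"jaw": 0},{"x": 0,"y": 0,"z": -0.02,"ax": 0,"ay": 0,"az": 0,"jaw": 0},{"x": 0,"y": 0,"z": 0,"ax": 0,"ay": 0,"az": 0,"jaw": -0.2},{"x": 0,"y": 0,"z": 0,"ax": 0,"ay": 0,"az": 0,"jaw": -0.4},{"x": 0,"y": 0,"z": 0,"ax": 0,"ay": 0,"az": 0,"jaw": -0.5},{"x": 0,"y": 0,"z": 0,"ax": 0,"ay": 0,"az": 0,"jaw": -0.6},{"x": 0,"y": 0,"z": 0,"ax": 0,"ay": 0,"az": 0,"jaw": -0.66},{"x": 0,"y": 0,"z": 0,"ax": 0,"ay": 0,"az": 0,"jaw": -1},{"x": 0,"y": 0,"z": 0,"ax": 0,"ay": 0,"az": 0,"jaw": -1},{"x": 0,"y": 0,"z": 0,"ax": 0,"ay": 0,"az": 0,"jaw": -1},{"x": 0,"y": 0,"z": 0,"ax": 0,"ay": 0,"az": 0,"jaw": -1}])

```text
t: 12.55
position: [0.626, 0.1409, 0.1047]
orientation: [180.0, 0.0, -176.3]
wrist_force: [-0.1, 0.2, 2.8]
grip_width: 0.143
```

The grip width of 13.4 mm fits the 14 mm bar. I lift smoothly by 0.12 m.

send_rows(rows=[{"x": 0,"y": 0,"z": 0.004,"ax": 0,"ay": 0,"az": 0,"jaw": -1},{"x": 0,"y": 0,"z": 0.01,"ax": 0,"ay": 0,"az": 0,"jaw": -1},{"x": 0,"y": 0,"z": 0.016,"ax": 0,"ay": 0,"az": 0,"jaw": -1},{"x": 0,"y": 0,"z": 0.02,"ax": 0,"ay": 0,"az": 0,"jaw": -1},{"x": 0,"y": 0,"z": 0.02,"ax": 0,"ay": 0,"az": 0,"jaw": -1},{"x": 0,"y": 0,"z": 0.02,"ax": 0,"ay": 0,"az": 0,"jaw": -1},{"x": 0,"y": 0,"z": 0.02,"ax": 0,"ay": 0,"az": 0,"jaw": -1},{"x": 0,"y": 0,"z": 0.02,"ax": 0,"ay": 0,"az": 0,"jaw": -1},{"x": 0,"y": 0,"z": 0.02,"ax": 0,"ay": 0,"az": 0,"jaw": -1},{"x": 0,"y": 0,"z": 0.02,"ax": 0,"ay": 0,"az": 0,"jaw": -1},{"x": 0,"y": 0,"z": 0.02,"ax": 0,"ay": 0,"az": 0,"jaw": -1},{"x": 0,"y": 0,"z": 0.02,"ax": 0,"ay": 0,"az": 0,"jaw": -1},{"x": 0,"y": 0,"z": 0.016,"ax": 0,"ay": 0,"az": 0,"jaw": -1},{"x": 0,"y": 0,"z": 0.01,"ax": 0,"ay": 0,"az": 0,"jaw": -1},{"x": 0,"y": 0,"z": 0.004,"ax": 0,"ay": 0,"az": 0,"jaw": -1},{"x": 0,"y": 0,"z": 0,"ax": 0,"ay": 0,"az": 0,"jaw": -1},{"x": 0,"y": 0,"z": 0,"ax": 0,"ay": 0,"az": 0,"jaw": -1}])

```text
t: 14.68
position: [0.6256, 0.1408, 0.2239]
orientation: [180.0, -0.1, -176.3]
wrist_force: [0.6, -0.4, -4.1]
grip_width: 0.145
```

Lifted, with the weight showing in the wrist force. Next I swing to the lug side (0.41, -0.152) while turning -95°, with soft ramps.

send_rows(rows=[{"x": -0.0036,"y": -0.0049,"z": 0,"ax": 0,"ay": 0,"az": -0.0265,"jaw": -1},{"x": -0.0072,"y": -0.0098,"z": 0,"ax": 0,"ay": 0,"az": -0.053,"jaw": -1},{"x": -0.0108,"y": -0.0147,"z": 0,"ax": 0,"ay": 0,"az": -0.0795,"jaw": -1},{"x": -0.0144,"y": -0.0196,"z": 0,"ax": 0,"ay": 0,"az": -0.106,"jaw": -1},{"x": -0.0144,"y": -0.0196,"z": 0,"ax": 0,"ay": 0,"az": -0.106,"jaw": -1},{"x": -0.0144,"y": -0.0196,"z": 0,"ax": 0,"ay": 0,"az": -0.106,"jaw": -1},{"x": -0.0144,"y": -0.0196,"z": 0,"ax": 0,"ay": 0,"az": -0.106,"jaw": -1},{"x": -0.0144,"y": -0.0196,"z": 0,"ax": 0,"ay": 0,"az": -0.106,"jaw": -1},{"x": -0.0144,"y": -0.0196,"z": 0,"ax": 0,"ay": 0,"az": -0.106,"jaw": -1},{"x": -0.0144,"y": -0.0196,"z": 0,"ax": 0,"ay": 0,"az": -0.106,"jaw": -1},{"x": -0.0144,"y": -0.0196,"z": 0,"ax": 0,"ay": 0,"az": -0.106,"jaw": -1},{"x": -0.0144,"y": -0.0196,"z": 0,"ax": 0,"ay": 0,"az": -0.106,"jaw": -1},{"x": -0.0144,"y": -0.0196,"z": 0,"ax": 0,"ay": 0,"az": -0.106,"jaw": -1},{"x": -0.0144,"y": -0.0196,"z": 0,"ax": 0,"ay": 0,"az": -0.106,"jaw": -1},{"x": -0.0144,"y": -0.0196,"z": 0,"ax": 0,"ay": 0,"az": -0.106,"jaw": -1},{"x": -0.0144,"y": -0.0196,"z": 0,"ax": 0,"ay": 0,"az": -0.106,"jaw": -1},{"x": -0.0144,"y": -0.0196,"z": 0,"ax": 0,"ay": 0,"az": -0.106,"jaw": -1},{"x": -0.0144,"y": -0.0196,"z": 0,"ax": 0,"ay": 0,"az": -0.106,"jaw": -1},{"x": -0.0144,"y": -0.0196,"z": 0,"ax": 0,"ay": 0,"az": -0.106,"jaw": -1},{"x": -0.0144,"y": -0.0196,"z": 0,"ax": 0,"ay": 0,"az": -0.106,"jaw": -1}])

```text
t: 17.18
position: [0.4922, -0.0412, 0.2244]
orientation: [180.0, 0.0, 124.7]
wrist_force: [0.6, -0.8, -2.6]
grip_width: 0.148
```

send_rows(rows=[{"x": -0.0144,"y": -0.0196,"z": 0,"ax": 0,"ay": 0,"az": -0.106,"jaw": -1},{"x": -0.0144,"y": -0.0196,"z": 0,"ax": 0,"ay": 0,"az": -0.106,"jaw": -1},{"x": -0.0144,"y": -0.0196,"z": 0,"ax": 0,"ay": 0,"az": -0.106,"jaw": -1},{"x": -0.0144,"y": -0.0196,"z": 0,"ax": 0,"ay": 0,"az": -0.106,"jaw": -1},{"x": -0.0144,"y": -0.0196,"z": 0,"ax": 0,"ay": 0,"az": -0.106,"jaw": -1},{"x": -0.0144,"y": -0.0196,"z": 0,"ax": 0,"ay": 0,"az": -0.106,"jaw": -1},{"x": -0.0144,"y": -0.0196,"z": 0,"ax": 0,"ay": 0,"az": -0.106,"jaw": -1},{"x": -0.0144,"y": -0.0196,"z": 0,"ax": 0,"ay": 0,"az": -0.106,"jaw": -1},{"x": -0.0144,"y": -0.0196,"z": 0,"ax": 0,"ay": 0,"az": -0.106,"jaw": -1},{"x": -0.0144,"y": -0.0196,"z": 0,"ax": 0,"ay": 0,"az": -0.106,"jaw": -1},{"x": -0.0108,"y": -0.0147,"z": 0,"ax": 0,"ay": 0,"az": -0.0795,"jaw": -1},{"x": -0.0072,"y": -0.0098,"z": 0,"ax": 0,"ay": 0,"az": -0.053,"jaw": -1},{"x": -0.0036,"y": -0.0049,"z": 0,"ax": 0,"ay": 0,"az": -0.0265,"jaw": -1},{"x": 0,"y": 0,"z": 0,"ax": 0,"ay": 0,"az": 0,"jaw": -1},{"x": 0,"y": 0,"z": 0,"ax": 0,"ay": 0,"az": 0,"jaw": -1},{"x": 0,"y": 0,"z": 0,"ax": 0,"ay": 0,"az": 0,"jaw": -1}])

```text
t: 19.18
position: [0.41, -0.153, 0.2244]
orientation: [180.0, -0.0, 88.4]
wrist_force: [0.2, -0.4, -3.4]
grip_width: 0.145
```

```bash
python3 - <<'E'
from h import *
a=snap('scene','s5')['image'];b=snap('top','t5')['image'];st=ctrl.get_state();print(st['position'],st['orientation'],st['t'])
c=lambda i,x,y:cv2.resize(i[y:y+112,x:x+150],(400,300),interpolation=cv2.INTER_CUBIC)
w=cv2.resize(snap('wrist','w5')['image'],(400,300))
cv2.imwrite('pics/comp5.png',np.vstack([np.hstack([c(b,285,155),c(a,120,170)]),np.hstack([w,w*0])]))
E
```

```text
[ 0.4099696  -0.15304063  0.22442038] [-1.79996268e+02 -3.36567417e-03  8.83560463e+01] 19.275
```

View pics/comp5.png

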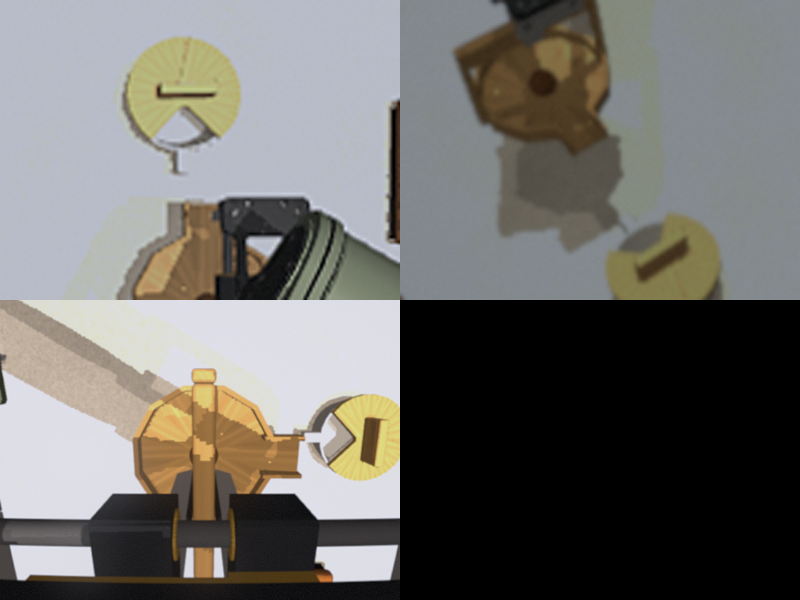

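The dish is held level with the ball in its middle (crop (543,82)), and the spout points at the lug and opening. I lower by 50 mm, then move straight in by 83 mm.

send_rows(rows=[{"x": 0,"y": 0,"z": -0.004,"ax": 0,"ay": 0,"az": 0,"jaw": -1},{"x": 0,"y": 0,"z": -0.01,"ax": 0,"ay": 0,"az": 0,"jaw": -1},{"x": 0,"y": 0,"z": -0.016,"ax": 0,"ay": 0,"az": 0,"jaw": -1},{"x": 0,"y": 0,"z": -0.02,"ax": 0,"ay": 0,"az": 0,"jaw": -1},{"x": 0,"y": 0,"z": -0.02,"ax": 0,"ay": 0,"az": 0,"jaw": -1},{"x": 0,"y": 0,"z": -0.016,"ax": 0,"ay": 0,"az": 0,"jaw": -1},{"x": 0,"y": 0,"z": -0.01,"ax": 0,"ay": 0,"az": 0,"jaw": -1},{"x": 0,"y": 0,"z": -0.004,"ax": 0,"ay": 0,"az": 0,"jaw": -1},{"x": 0.004,"y": 0,"z": 0,"ax": 0,"ay": 0,"az": 0,"jaw": -1},{"x": 0.01,"y": 0,"z": 0,"ax": 0,"ay": 0,"az": 0,"jaw": -1},{"x": 0.016,"y": 0,"z": 0,"ax": 0,"ay": 0,"az": 0,"jaw": -1},{"x": 0.02,"y": 0,"z": 0,"ax": 0,"ay": 0,"az": 0,"jaw": -1},{"x": 0.02,"y": 0,"z": 0,"ax": 0,"ay": 0,"az": 0,"jaw": -1},{"x": 0.02,"y": 0,"z": 0,"ax": 0,"ay": 0,"az": 0,"jaw": -1},{"x": 0.02,"y": 0,"z": 0,"ax": 0,"ay": 0,"az": 0,"jaw": -1},{"x": 0.02,"y": 0,"z": 0,"ax": 0,"ay": 0,"az": 0,"jaw": -1},{"x": 0.016,"y": 0,"z": 0,"ax": 0,"ay": 0,"az": 0,"jaw": -1},{"x": 0.014,"y": 0,"z": 0,"ax": 0,"ay": 0,"az": 0,"jaw": -1},{"x": 0.006,"y": 0,"z": 0,"ax": 0,"ay": 0,"az": 0,"jaw": -1},{"x": 0,"y": 0,"z": 0,"ax": 0,"ay": 0,"az": 0,"jaw": -1}])

```text
t: 21.82
position: [0.4929, -0.1532, 0.1744]
orientation: [-180.0, -0.0, 88.3]
wrist_force: [-0.0, 0.6, -3.0]
grip_width: 0.148
```

send_rows(rows=[{"x": 0,"y": 0,"z": 0,"ax": 0,"ay": 0,"az": 0,"jaw": -1},{"x": 0,"y": 0,"z": 0,"ax": 0,"ay": 0,"az": 0,"jaw": -1},{"x": 0,"y": 0,"z": 0,"ax": 0,"ay": 0,"az": 0,"jaw": -1},{"x": 0,"y": 0,"z": 0,"ax": 0,"ay": 0,"az": 0,"jaw": -1}])

```text
t: 22.32
position: [0.4929, -0.1532, 0.1745]
orientation: [180.0, 0.0, 88.3]
wrist_force: [0.4, 0.5, -2.5]
grip_width: 0.144
```

```bash
python3 - <<'E'
from h import *
A=snap('scene','s6');B=snap('top','t6');W=snap('wrist','w6');st=ctrl.get_state();print(st['position'],st['orientation'],st['t'],st['wrist_force'])
a,b,w=[x['image'] for x in(A,B,W)]
for s in(A,B,W): print(proj(s,[[.592,-.154,.0985],[.592,-.154,.068],[.632,-.155,.068]]).round(1).tolist())
c=lambda i,x,y:cv2.resize(i[y:y+75,x:x+100],(400,300),interpolation=cv2.INTER_CUBIC)
cv2.imwrite('pics/comp6.png',np.vstack([np.hstack([c(b,305,155),c(a,155,210)]),np.hstack([cv2.resize(w[90:270,180:420],(400,300)),cv2.resize(w,(400,300))])]))
E
```

```text
[ 0.49289141 -0.15319309  0.17446867] [ 1.79997796e+02 -9.61085157e-04  8.83291603e+01] 22.475 [ 0.1766023   0.04372578 -3.66321083]
[[209.8, 252.4], [210.9, 257.9], [218.6, 267.8]]
[[356.3, 201.4], [354.1, 203.1], [353.7, 188.9]]
[[418.3, 214.2], [404.9, 205.4], [452.4, 205.2]]
```

View pics/comp6.png

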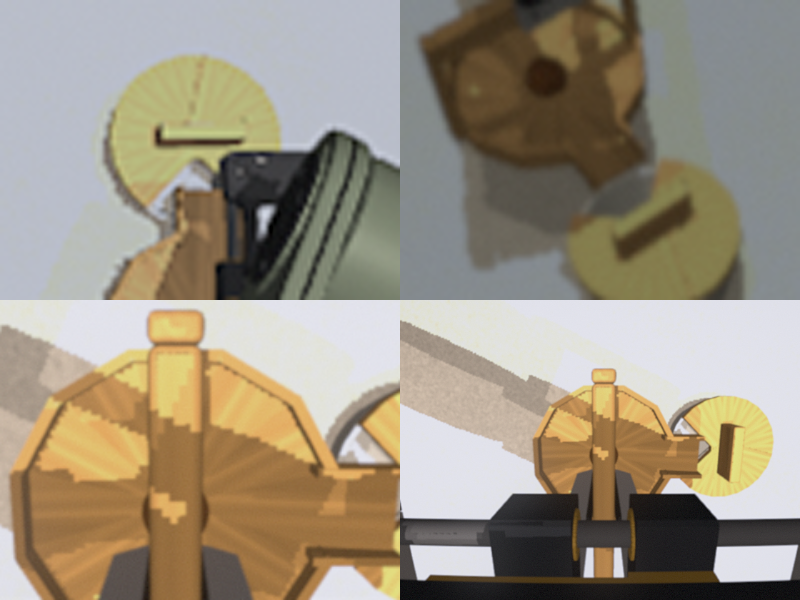

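The tip is seen at scene px ≈(210.5,253) against a predicted (209.8,252.4), and at wrist px ≈(420,217) against (418,214). The lid centre also fits. One last numeric check of the ball, then I hand in.

```bash
python3 - <<'E'
from h import *
s=load('s6'); p=(155+(146.5)/4-.5,210+77.5/4-.5)
print('ball px',p,'expected',proj(s,[.493,-.153,.098]),'at',at(s,p,.098))
st=ctrl.get_state();print(st['t'],st['position'],np.abs(st['qvel']).max())
if np.linalg.norm(at(s,p,.098)[:2]-[.493,-.153])<.009: print('handing in',ctrl.hand_in())
E
```

```text
ball px (191.125, 228.875) expected [[190.91428258 229.19493645]] at [ 0.49243314 -0.15192528  0.098     ]
22.475 [ 0.49289141 -0.15319309  0.17446867] 0.05985408428949524
the job is handed in; nothing more can be done
handing in None
```

I turned the lid, picked up the wooden dish and turned it over the lug. I handed the job in at 22.5 s (limit 72 s) with the dish held still there. No verdict was reported.

- **Lid:** I turned it about -49.5°. The wrist camera afterwards showed the opening at about 179.5° and the lug at about 178.3°, so it is roughly 1° off (limit 7.4°).
- **Dish:** It is held level by its bar and was turned about -95°. By calculation the spout tip is within about 3 mm of the opening's middle and about 30 mm above the lid. It comes in within a degree or two of the lug line. The tip matched its predicted place in the scene and wrist pictures to 1–4 px.
- **Ball:** It is about 1.5 mm from the dish's middle.
- **Contact:** The wrist force shows only the dish's weight, so there is no sign of touching the pot.
- **Other things:** I sent the arm along paths clear of the tin, key, brush and plant, but did not measure them again at the end.

Two things went wrong on the way:
- **Lug direction:** The first top-view reading (174°) disagreed with the wrist view (about 179°). It had caught the lug's dark, shadowed side, so I used the wrist view.
- **First move call:** It was refused because some fields were left out of the rows, and nothing moved.

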